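# Collapse the purple-topped disc pedestal

## Task

Loading is finished: collapse the purple-topped telescopic disc pedestal fully home by pushing it down from above, the innermost tube first and then the middle tube. Leave the yellow-topped pedestal extended as it stands.

Things in the scene. Friction and masses are not known exactly. Their poses are not given: they have to be found in the camera images.
- purple_top (a point): centre of the top face of the flat purple cap (44 mm across, 12 mm thick) on the upright telescopic pedestal to collapse; z up. It stands fixed on the bench: dark foot 110 mm across, 12 mm high, and grey outer tube 56 mm across, its rim 100 mm above the bench. This point is 194 to 244 mm above the bench at the start, 124 mm when all is home.
- purple_inner (a joint): how far the steel inner tube (28 mm across, purple cap on top) stands out of the middle tube, in m: 0 is fully home, the cap resting on the middle tube's black collar; 0.030 to 0.060 at the start. It slides straight up and down; friction holds it where it is left; about 4 N slides it.
- purple_middle (a joint): how far the aluminium middle tube (44 mm across, black collar 54 mm across, 12 mm high on top) stands out of the grey outer tube, in m: 0 is home, the collar on the grey rim at a hard stop; 0.040 to 0.060 at the start. Friction holds it; about 10 N slides it, so a push on the purple cap sends the inner tube home first and, pushed on, the middle tube follows.
- yellow_top (a point): centre of the top face of the yellow cap of the other pedestal, of the same make and sizes and also extended at the start (this point 194 to 244 mm above the bench); it is to stay as it stands.
Things that resemble listed ones, but are neither listed nor needed, are in the scene too. Leave any blue, green or orange look-alike of the part that bears purple_top alone.

How it is judged:
By the outcome, as a careful person would: the job done as asked, in the order asked, and still so for the second after the job is handed in, with the robot touching nothing.
It also fails if it takes over 32 s, if anything falls off the work surface, if the arm or the gripper's body presses on something with over 40 N, if the wrist force passes 120 N, or if a joint passes its speed limit or range.

## Robot

A 6-joint arm with a two-finger parallel gripper is mounted at the origin on the work surface. World frame = base frame: x ahead of the robot, y to its left, z up, the work surface at z = 0. Lengths are in mm, angles in rad, forces in N, time in s.
With the tool pointing down it reaches from about 350 to 975 mm from the base axis. Payload 7.1 kg.
Tool frame: the origin (TCP) lies between the finger pads; the fingertips stand 14 mm ahead of it and the grasp point (between the pads) lies 5 mm behind it; z points along the fingers, y is the line along which they close (so a half turn about z gives the same grasp; the last joint's range is limited). The gripper opens to 88 mm and grips with 3 to 60 N. Pads are 20 mm wide; open, the fingers measure 115 mm over their backs; the gripper's body (75 mm by 178 mm) begins 61 mm behind the grasp point.
Start: joints at [1.174, 0.423, 1.63, -0, 1.089, -0.019], TCP at [230.516, 580.919, 236.675] pointing down, gripper open.
Joint ranges: [-3, 3], [-0.9, 2.11], [0.09, 2.58], [-1.31, 4.45], [0.11, 2.69], [-2.54, 2.54]. Speed limits (rad/s): [2.39, 2.39, 3.01, 3.14, 3.14, 3.14].

## Interface

Orientations are given as a rotation vector (axis times angle).
In Python, from workcell import ctrl gives the robot as it stands. The module is installed in compiled form; this text tells all that it offers.
- The arm moves only by the tool servo_tool, never from a script. Its argument "plan" is a list of rows, each a list of 3 entries, a list of its own where there are three numbers: the closure, from 0 (fully open) to 1 (shut), then the shift along the world's x, y, z in mm, then the turn about the world's z in degrees. In form: [[hand, [x, y, z], yaw], ...]. A call has 1 to 10 rows; each row is the pose to reach, as a shift and turn from the pose commanded when the call began; what a row does not reach only later rows make up. A row lasts 1/12 s, in which the tool goes at most 41.7 mm and 7.16 degrees, less where a joint would pass 70% of its speed; a pose out of reach is approached as far as the arm can. A call with a gripper value outside its range is refused whole. The fingers move at their own pace and stop on an object; the grip force is fixed at half the most. Time passes only in rows, so rows that repeat a pose let the fingers close. It gives the time, the measured TCP pose, the force, the opening and the grip force at its end, in the units of the state.
- ctrl.get_obs(): the state, without advancing time (a new reading comes with each control period).
- ctrl.get_image(name): name is "scene" or "side" or "wrist"; returns the picture (384x512x3 uint8, blue, green, red); there is no depth.
- ctrl.camera_info(name): a dict with "fovy" (degrees; the focal length in pixels is half the picture's height over the tangent of half this angle, whatever the lens; pixels are square), "cx", "cy" (the principal point, pixels), "rvec" (rotation vector, rad) and "tvec" (3), from world to camera coordinates, as OpenCV has them; the wrist camera has in their place "T_tool_cam" (4x4, takes a point from camera to tool coordinates, whose origin is the TCP and whose axes are the flange's). Camera axes: x right, y down, z forward; pixel columns grow to the right and rows downward; lengths in mm; the calibration is good to about 2 mm. A picture is of the moment at which its call begins: read the wrist's pose just before it. camera_info takes no time and is no camera call.
- ctrl.close_job(): hands the job in; it is judged then, once.
The state is a dict: "t": time; "qpos": joint angles; "qvel": joint speeds; "joint_torque": joint torques, N m; "ee_pos": TCP position; "orientation": TCP orientation; "ft_force": force on the tool from outside, world axes, zero at the start; "moment": the same for the moment, N m; "width": finger opening in mm; "grasp_force": force on a finger pad.
Only numpy, scipy, OpenCV 4.12 (cv2) and the standard library are available. Lean on these libraries where they do the work, as an engineer would, in place of code of your own. Each camera call takes 0.05 s, during which the arm holds its last target. There are 200 camera calls.

## Working session

There is one attempt and no reset: what is moved stays moved. The work goes in short steps, Python scripts to look and compute and a tool call to move; the robot and the scene stay as the last step left them, time stands still between calls to the robot, and variables do not carry over. Pictures are saved under pics/ and viewed, at most 10 in all, crops included, and the job is handed in when it is done.

Besides the shell and the picture viewer there is one more tool, called after "Emit:" as name(argument=value, ...), one argument or row to a line, values as JSON. servo_tool: Moves the arm, as the interface text tells. Its arguments: {"type":"object","properties":{"plan":{"type":"array"}},"required":["plan"]}

```bash
mkdir -p pics; python3 - <<'E'
from workcell import ctrl
import cv2,numpy as np
ims=[ctrl.get_image(n) for n in("scene","side")]
for n,i in zip(("scene","side"),ims): cv2.imwrite(f"pics/{n}0.png",i); print(n,ctrl.camera_info(n))
print(ctrl.get_obs())
for n,im in zip(("scene","side"),ims):
    h=cv2.cvtColor(im,cv2.COLOR_BGR2HSV)
    for c,lo,hi in(("purple",130,165),("yellow",22,34)):
        m=cv2.inRange(h,(lo,70,50),(hi,255,255))
        k,l,s,ce=cv2.connectedComponentsWithStats(m)
        for j in range(1,k):
            if s[j,4]>60: print(n,c,s[j],ce[j].round(1))
E
```

```text
scene {'fovy': 50.73448390627601, 'cx': 263.2476208909459, 'cy': 185.13455212799727, 'rvec': array([ 1.63085688,  1.92913832, -0.78032716]), 'tvec': array([ 107.6295871 , -334.65948173, 1515.34921149])}
side {'fovy': 53.1911824954005, 'cx': 255.93735330540537, 'cy': 190.78922939855045, 'rvec': array([ 2.37826054, -0.51623584,  0.21516026]), 'tvec': array([-549.2456558 ,  268.77414842,  714.48974856])}
{'t': 0.1, 'qpos': array([ 1.17401750e+00,  4.23781207e-01,  1.63058377e+00,  2.12656249e-05,
        1.08860125e+00, -1.89916815e-02]), 'qvel': array([ 0.00069194, -0.00035557, -0.00202042,  0.00104835, -0.00028052,
        0.00125373]), 'joint_torque': array([-2.97051497e-05, -5.45618606e+01, -2.74325252e+01,  6.45147474e-02,
        1.89137401e-02, -3.69853524e-05]), 'ee_pos': array([230.32433129, 580.50581482, 235.98064894]), 'orientation': array([-5.89862372e-01, -3.08541171e+00,  2.10483782e-03]), 'ft_force': array([-0.26054221, -0.3007163 , -0.53837834]), 'moment': array([ 0.02325932,  0.04329416, -0.00752354]), 'grasp_force': 0.0, 'width': 87.71040029952549}
scene purple [303 142  15  12 152] [310.  147.5]
scene purple [359 146  15  12 151] [366.3 151.4]
scene purple [324 158  17  15 206] [331.9 164.9]
scene purple [408 211  42  50 998] [424.9 241.6]
scene purple [342 249  21  19 306] [352.4 257.8]
scene yellow [133  33  84  12 474] [174.6  38.2]
scene yellow [196 134  17  13 185] [203.8 139.6]
scene yellow [ 460  284   52   75 2409] [487.3 328.3]
side purple [ 174   97   61   39 1080] [201.7 118. ]
side purple [274 108  18  12 156] [282.5 113.9]
side purple [129 138  19  15 218] [137.9 145.1]
side purple [150 181  22  18 293] [160.1 189.3]
side yellow [253 235  27  27 562] [266.  247.9]
```

View pics/scene0.png

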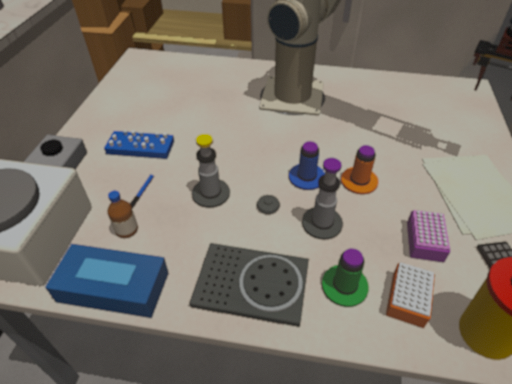

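View pics/side0.png

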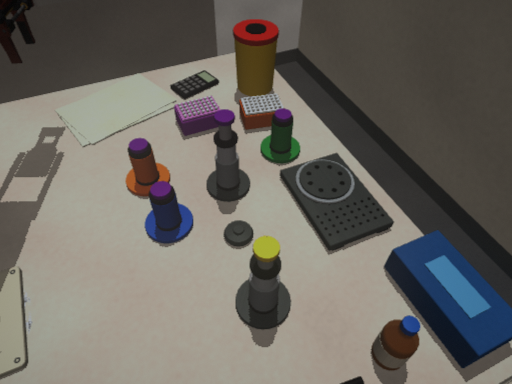

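The telescopic pedestal with the grey tubes and dark foot has its purple cap at scene (332,165) and side (224,117). The other purple-capped things are look-alikes: a blue one at scene (310,148), an orange one at (366,151) and a green one at (352,258), each with a coloured foot. The yellow-topped pedestal is at scene (204,140) and side (266,248). I'll confirm with one enlarged crop and triangulate.

```bash
cat > h.py <<'E'
import cv2,numpy as np
from workcell import ctrl
def P(n):
    c=ctrl.camera_info(n); f=192/np.tan(np.radians(c["fovy"]/2))
    K=np.array([[f,0,c["cx"]],[0,f,c["cy"]],[0,0,1]]); R=cv2.Rodrigues(c["rvec"])[0]
    return K@np.c_[R,c["tvec"]]
def tri(a,b):
    X=cv2.triangulatePoints(P("scene"),P("side"),np.float64(a),np.float64(b)).ravel(); X=X[:3]/X[3]
    e=[np.round((lambda v:v[:2]/v[2])(P(n)@np.r_[X,1])-p,1) for n,p in(("scene",a),("side",b))]
    return X.round(1),e
def onplane(n,p,z):
    M=P(n); H=np.c_[M[:,:2],M[:,2]*z+M[:,3]]; X=np.linalg.solve(H,[*p,1]); return (X[:2]/X[2]).round(1)
def cap(im,win,lo,hi):
    x0,y0,x1,y1=win; h=cv2.cvtColor(im[y0:y1,x0:x1],cv2.COLOR_BGR2HSV)
    m=cv2.inRange(h,(lo,70,40),(hi,255,255)); k,l,s,c=cv2.connectedComponentsWithStats(m)
    j=1+s[1:,4].argmax(); return c[j]+(x0,y0),s[j]+np.array([x0,y0,0,0,0])
E
python3 - <<'E'
from h import *
A=cv2.imread("pics/scene0.png");B=cv2.imread("pics/side0.png")
for nm,wa,wb,lo,hi in(("purple",(320,155,345,182),(213,108,238,127),130,165),("yellow",(190,130,220,152),(250,232,284,264),22,34)):
    a,sa=cap(A,wa,lo,hi); b,sb=cap(B,wb,lo,hi); print(nm,a.round(1),sa,b.round(1),sb,*tri(a,b))
# dark feet
for n,im,cs in(("scene",A,((323,222),(211,192))),("side",B,((228,184),(263,301)))):
    for c in cs: print(n,onplane(n,c,12))
c=np.hstack([cv2.resize(A[130:245,270:400],(520,460),interpolation=2)[:, :390],cv2.resize(B[95:210,175:275],(400,460),interpolation=2)])
cv2.imwrite("pics/crop1.png",c); print(c.shape)
E
```

```text
purple [331.9 164.9] [324 158  17  15 206] [222.3 117.2] [213 108  22  19 328] [592.6 149.6 212.4] [array([ 0.2, -0.2]), array([0.2, 0.2])]
yellow [203.8 139.6] [196 134  17  13 185] [266.  247.9] [253 235  27  27 562] [ 539.2 -173.   198.3] [array([-0.2,  0.1]), array([-0.3, -0.2])]
scene [599.7 151.4]
scene [ 543.7 -169.3]
side [592.8 139.9]
side [ 538.6 -176.7]
(460, 790, 3)
```

View pics/crop1.png

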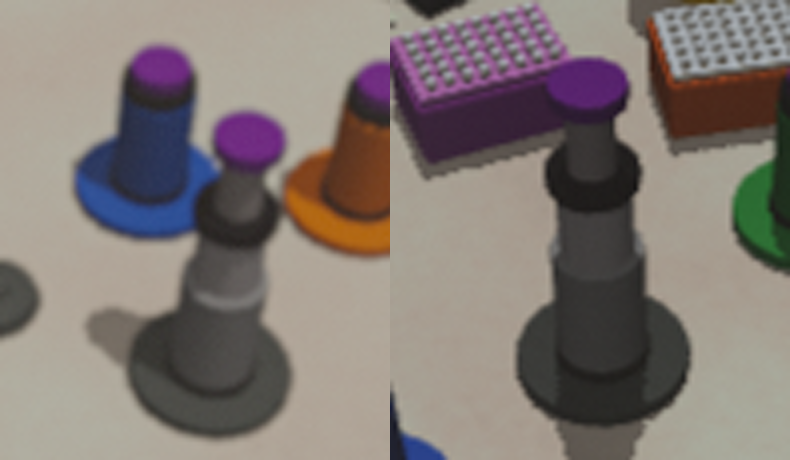

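The crop confirms it: the purple cap on the steel tube, with the black collar and grey outer tube, is the target. In the side view the cap touched the purple box in the mask. Its own outline spans x 214–235, so the centre is (224.5,117.3). I'll redo the triangulation with that.

```bash
python3 - <<'E'
from h import *
print(tri((331.9,164.9),(224.5,117.3)))
o=ctrl.get_obs(); print(o["t"],o["ee_pos"])
print(ctrl.camera_info("wrist")["T_tool_cam"].round(2))
E
```

```text
(array([595.9, 148.4, 213.6]), [array([-0.3,  0.3]), array([-0.4, -0.4])])
0.1 [230.32433129 580.50581482 235.98064894]
[[  -0.     -0.96   -0.26   72.04]
 [   1.     -0.     -0.     -0.47]
 [   0.     -0.26    0.96 -147.97]
 [   0.      0.      0.      1.  ]]
```

Emit:
servo_tool(
  plan=[
    [1, [0, 0, 40], 0],
    [1, [22, -26, 60], 0],
    [1, [44, -52, 60], 0],
    [1, [66, -78, 60], 0],
    [1, [88, -104, 60], 0],
    [1, [110, -130, 60], 0],
    [1, [132, -156, 60], 0],
    [1, [154, -182, 60], 0],
    [1, [176, -208, 60], 0],
    [1, [198, -234, 60], 0],
  ],
)

```text
t: 0.93
ee_pos: [429.1, 345.4, 296.4]
orientation: [-0.59, -3.085, 0.001]
ft_force: [0.2, -0.1, 0.5]
width: 24.8
grasp_force: 0.0
```

The cap top is at about (595,148,219), inside the stated 194–244 range and consistent with the foot position. Next I move above it at the same height.

Emit:
servo_tool(
  plan=[
    [1, [22, -26, 0], 0],
    [1, [44, -52, 0], 0],
    [1, [66, -78, 0], 0],
    [1, [88, -104, 0], 0],
    [1, [110, -130, 0], 0],
    [1, [132, -156, 0], 0],
    [1, [154, -182, 0], 0],
    [1, [166, -197, 0], 0],
    [1, [166, -197, -30], 0],
    [1, [166, -197, -45], 0],
  ],
)

```text
t: 1.77
ee_pos: [594.7, 148.3, 249.8]
orientation: [-0.593, -3.084, 0.001]
ft_force: [-0.7, 0.3, -1.1]
width: 0.5
grasp_force: 0.0
```

```bash
python3 - <<'E'
from h import *
o=ctrl.get_obs(); print(o["ee_pos"],o["ft_force"],o["width"])
a=ctrl.get_image("scene");b=ctrl.get_image("side")
c=np.hstack([cv2.resize(A,(400,400),interpolation=2) for A in (a[80:240,250:410],b[30:190,145:305])])
cv2.imwrite("pics/above.png",c)
E
```

```text
[594.72765593 148.33356381 249.75315053] [-0.68979697  0.30521837 -1.05660958] 0.4570764656163051
```

View pics/above.png

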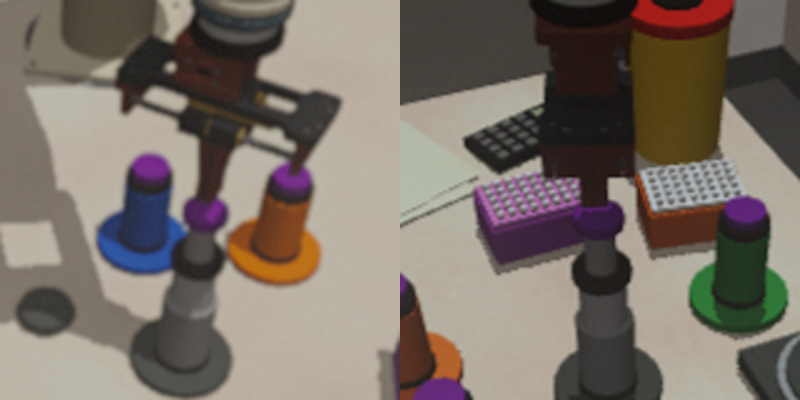

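The closed fingertips stand centred over the purple cap in both views, at (205,205) left and (598,205) right in the crop. Now I push slowly.

Emit:
servo_tool(
  plan=[
    [1, [0, 0, -8], 0],
    [1, [0, 0, -12], 0],
    [1, [0, 0, -16], 0],
    [1, [0, 0, -19], 0],
    [1, [0, 0, -22], 0],
    [1, [0, 0, -25], 0],
    [1, [0, 0, -28], 0],
    [1, [0, 0, -31], 0],
    [1, [0, 0, -34], 0],
    [1, [0, 0, -37], 0],
  ],
)

```text
t: 2.7
ee_pos: [594.7, 150.2, 214.6]
orientation: [0.59, 3.085, 0.001]
ft_force: [-0.2, 2.4, 3.6]
width: 0.2
grasp_force: 1.7
```

Emit:
servo_tool(
  plan=[
    [1, [0, 0, -3], 0],
    [1, [0, 0, -6], 0],
    [1, [0, 0, -9], 0],
    [1, [0, 0, -12], 0],
    [1, [0, 0, -15], 0],
    [1, [0, 0, -18], 0],
    [1, [0, 0, -21], 0],
    [1, [0, 0, -24], 0],
    [1, [0, 0, -27], 0],
    [1, [0, 0, -30], 0],
  ],
)

```text
t: 3.53
ee_pos: [594.8, 150.0, 184.9]
orientation: [0.59, 3.085, 0.0]
ft_force: [-3.0, 1.8, 8.9]
width: 0.6
grasp_force: 4.4
```

Emit:
servo_tool(
  plan=[
    [1, [0, 0, -4], 0],
    [1, [0, 0, -8], 0],
    [1, [0, 0, -12], 0],
    [1, [0, 0, -16], 0],
    [1, [0, 0, -20], 0],
    [1, [0, 0, -24], 0],
    [1, [0, 0, -28], 0],
    [1, [0, 0, -32], 0],
    [1, [0, 0, -36], 0],
    [1, [0, 0, -40], 0],
  ],
)

```text
t: 4.37
ee_pos: [594.8, 150.0, 145.1]
orientation: [0.59, 3.085, 0.0]
ft_force: [-2.3, 2.2, 9.4]
width: 0.5
grasp_force: 4.5
```

Emit:
servo_tool(
  plan=[
    [1, [0, 0, -1], 0],
    [1, [0, 0, -2], 0],
    [1, [0, 0, -3], 0],
    [1, [0, 0, -4], 0],
    [1, [0, 0, -5], 0],
    [1, [0, 0, -5], 0],
  ],
)

```text
t: 4.87
ee_pos: [594.7, 150.0, 140.0]
orientation: [0.59, 3.085, 0.0]
ft_force: [0.2, 2.6, 6.6]
width: 0.3
grasp_force: 3.2
```

Emit:
servo_tool(
  plan=[
    [1, [0, 0, -0.5], 0],
    [1, [0, 0, -1], 0],
    [1, [0, 0, -1.5], 0],
    [1, [0, 0, -2], 0],
    [1, [0, 0, -2], 0],
  ],
)

```text
t: 5.28
ee_pos: [594.8, 150.0, 138.3]
orientation: [0.59, 3.085, 0.0]
ft_force: [-0.9, 2.4, 9.1]
width: 0.7
grasp_force: 4.4
```

Emit:
servo_tool(
  plan=[
    [1, [0, 0, -0.4], 0],
    [1, [0, 0, -0.8], 0],
    [1, [0, 0, -0.8], 0],
  ],
)

```text
t: 5.53
ee_pos: [594.9, 150.0, 138.2]
orientation: [0.59, 3.085, 0.001]
ft_force: [-3.0, 2.4, 13.9]
width: 0.6
grasp_force: 7.2
```

Emit:
servo_tool(
  plan=[
    [1, [0, 0, -0.5], 0],
    [1, [0, 0, -1.0], 0],
    [1, [0, 0, -1.0], 0],
  ],
)

```text
t: 5.78
ee_pos: [595.0, 150.0, 138.1]
orientation: [0.59, 3.085, 0.001]
ft_force: [-5.5, 1.3, 21.3]
width: 0.2
grasp_force: 10.6
```

The TCP has stopped at 138.1 mm (124 + 14) while the force rises to 21 N, so it is on the hard stop. I'll retreat straight up and check.

Emit:
servo_tool(
  plan=[
    [1, [0, 0, 3], 0],
    [1, [0, 0, 15], 0],
    [1, [0, 0, 40], 0],
    [1, [0, 0, 75], 0],
    [1, [0, 0, 110], 0],
    [1, [0, 0, 145], 0],
    [1, [0, 0, 160], 0],
    [1, [0, 0, 160], 0],
  ],
)

```text
t: 6.45
ee_pos: [596.2, 149.9, 300.5]
orientation: [0.589, 3.079, 0.003]
ft_force: [0.6, -0.3, 1.0]
width: 0.2
grasp_force: 0.0
```

```bash
python3 - <<'E'
from h import *
o=ctrl.get_obs(); print(o["t"],o["ee_pos"],o["ft_force"])
a=ctrl.get_image("scene");b=ctrl.get_image("side")
p,_=cap(a,(190,130,220,152),22,34);q,_=cap(b,(250,232,284,264),22,34); print("yellow",tri(p,q))
c=np.hstack([cv2.resize(A,(400,400),interpolation=2) for A in (a[100:260,180:340],b[90:250,150:310])])
cv2.imwrite("pics/after.png",c)
E
```

```text
6.45 [596.23161859 149.88721858 300.4801711 ] [ 0.56879854 -0.30114316  0.97317561]
yellow (array([ 539. , -173. ,  197.9]), [array([-0.2,  0.1]), array([-0.3, -0.2])])
```

View pics/after.png

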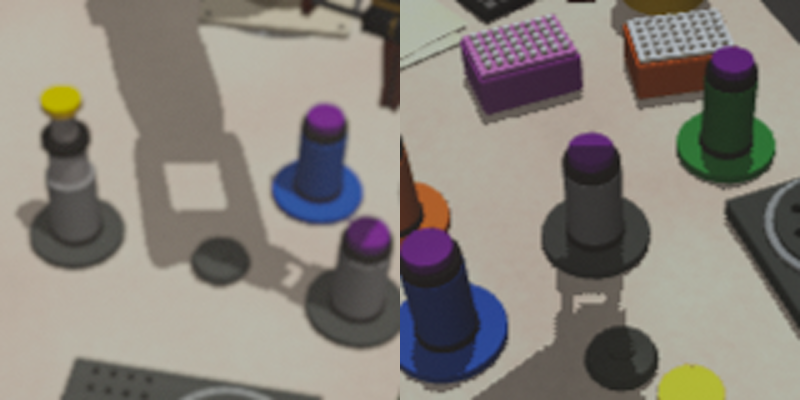

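The purple pedestal, at (367,240) left and (592,155) right in the crop, is fully collapsed with its cap on the collar and the collar on the grey rim. The yellow one has not moved, and the look-alikes look undisturbed.

```bash
python3 -c "
from workcell import ctrl
print(ctrl.close_job())"
```

```text
the job is handed in; nothing more can be done
None
```

The purple-topped pedestal is collapsed fully home, inner tube first and then the middle, with the yellow-topped one still extended as it stood; I handed the job in at about 6.5 s.

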